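Close and latch the paper trimmer

TASK

Someone left the paper trimmer with its arm up. Push the arm gently all the way down with a fingertip, then turn the small swing latch fully across the arm, to its stop, by pushing its upright tab, so that the trimmer is safe. Grasp and lift nothing, don't shove the trimmer along the cart, leave the clip, planter, tape gun and pen where they are, and finish with your hand clear.

Things in the scene. Friction and masses are not known exactly. Their poses are not given: they have to be found in the camera images.
- trimmer: Grey guillotine paper trimmer, loose, 2.4 kg. Board 360 x 260 mm, top 24 mm above the cart. Origin: centre of its underside. x runs along the blade from the handle end (-x, nearest the robot) to the pivot end, y left, z up. The steel arm runs along the right edge, y = -140 mm. Clear finger guard 24 mm wide, top at 36 mm, y = -106, x -72 to 142 mm. Latch post at x = -125, y = -100 mm.
- cutter_arm: The trimmer's steel arm, 10 mm wide, 16 mm high. Origin: centre of the black round grip (28 mm thick, 103 mm long) at its free end. x points along the arm to the pivot, a bolt at x = 370 mm here (trimmer x 170, y -140, z 36 mm); it swings in the trimmer's x-z plane. Fully down: x level, origin 36 mm above the cart. Starts 0.42 to 0.72 rad up. Stiff hinge: stays put; 1 to 4 N on the grip moves it.
- safety_latch (a joint): Angle of the steel swing latch in rad about its vertical post: 0 = parked, bar along trimmer +x; grows clockwise seen from above; 1.571 = its stop, bar along trimmer -y, square across the lowered arm. Starts between 0 and 0.35. Light friction (about 0.7 N at the tab); stays where it is left.
- latch_pivot (a point): On the latch's vertical axis, at the top face of its bar (53.5 mm above the cart). Its x axis points along the bar to the tab and turns with the latch. The bar is 14 mm wide, 4 mm thick, reaches 62 mm from the axis, and passes 5 mm above the lowered arm. A 4 mm high screw head stands on the axis.
- latch_tab (a point): Middle of the top edge of the upright steel thumb tab near the end of the latch bar, 52 mm from the latch's axis, 79.5 mm above the cart. The tab is 18 mm wide along the bar, 5 mm thick, and stands 26 mm above the bar. Same axes as latch_pivot: push it along -y.
- binder_clip: Chrome binder clip, 32 mm long, 17 mm wide, standing 39 mm high on the trimmer's board, wire handles up. Origin: centre of its underside. Leave alone.
- planter: White ceramic planter pot with a succulent, 104 mm across, about 160 mm high with the plant, standing left of the trimmer. Origin: centre of its underside. Leave alone.
- tape_gun: Aluminium packing tape gun lying on its side right of the trimmer's handle end, about 180 x 200 mm, 54 mm high. Origin: on the cart, near the roll's centre. Leave alone.
- click_pen: Black click pen, 137 mm long, 13 mm high, lying right of the trimmer, along its edge. Origin: on the cart under its middle. Leave alone.

How it is judged:
On the way, in this order (a step that is already met when the one before it is completed fails the run):
1. the trimmer's arm is fully down (height (world z) of cutter_arm below 0.045 m), for 0.2 s.
2. the latch is turned fully across the lowered arm (value of joint safety_latch above 1.42 rad and height (world z) of cutter_arm below 0.045 m), for 0.2 s.
At the end, for the whole second after the job is handed in: The arm's grip is within 9 mm of fully down, the latch is within 0.15 rad of its stop across the arm, and the trimmer stands flat within 25 mm of where it stood (all of step 2 and distance of trimmer from where it was at the start of the episode below 0.025 m and angle between trimmer's own z axis and vertical below 0.03 rad); the robot touches nothing.
It fails at once if the arm is lifted instead of pushed down (height (world z) of cutter_arm above 0.305 m).
It fails at once if the arm is slammed down (its grip moves faster than 0.7 m/s) (linear speed of cutter_arm above 0.7 m/s).
It fails at once if the trimmer is lifted, tipped or shoved more than 25 mm (distance of trimmer from where it was at the start of the episode above 0.025 m or height (world z) of trimmer above 0.012 m or angle between trimmer's own z axis and vertical above 0.1 rad).
It fails at once if the clip, planter, tape gun or pen is moved more than 25 mm (distance of any of binder_clip, planter, tape_gun, click_pen from where it was at the start of the episode above 0.025 m).
It also fails if it takes over 54 s, if anything falls off the work surface, if the arm or the gripper's body presses on something with over 40 N, if the wrist force passes 120 N, or if a joint passes its speed limit or range.

ROBOT

A 6-joint arm with a two-finger parallel gripper is mounted at the origin on the work surface. World frame = base frame: x ahead of the robot, y to its left, z up, the work surface at z = 0. Lengths are in m, angles in rad, forces in N, time in s.
With the tool pointing down it reaches from about 0.375 to 0.975 m from the base axis. Payload 3.8 kg.
Tool frame: the origin (TCP) lies at the very end of the fingers, on their centre line; the grasp point (between the pads) lies 19 mm behind it (env.grasp_offset is the distance from the TCP to the grasp point, in m); z points along the fingers, y is the line along which they close (so a half turn about z gives the same grasp; the last joint's range is limited). The gripper opens to 88 mm and grips with 3 to 60 N. Pads are 18 mm wide; open, the fingers measure 123 mm over their backs; the gripper's body (75 mm by 187 mm) begins 45 mm behind the grasp point.
Start: joints at [-1.214, 0.264, 1.604, -0, 1.274, -0.037], TCP at [0.259, -0.623, 0.239] pointing down, gripper open.
Joint ranges: [-2.63, 2.63], [-0.94, 2.18], [0.31, 2.57], [-1.31, 4.45], [0, 2.66], [-2.55, 2.55]. Speed limits (rad/s): [2.57, 2.57, 3.14, 3.14, 3.14, 3.14].

INTERFACE

Orientations are given as a unit quaternion [w, x, y, z].
In Python, from cell import env gives the robot as it stands.
- The arm moves only by the tool send_rows, never from a script. Its argument "series" is a list of rows, each a list of 5 numbers: the closure, from -1 (fully open) to 1 (shut), then the shift along the world's x, y, z in cm, then the turn about the world's z in degrees. A call has 1 to 12 rows; each row is the pose to reach, as a shift and turn from the pose commanded when the call began; what a row does not reach only later rows make up. A row lasts 1/8 s, in which the tool goes at most 62.5 mm and 10.7 degrees, less where a joint would pass 70% of its speed; a pose out of reach is approached as far as the arm can. A call with a gripper value outside its range is refused whole. The fingers move at their own pace and stop on an object; "squeeze" is the grip in N (left out, the last holds). Time passes only in rows, so rows that repeat a pose let the fingers close. It gives the time, the measured TCP pose, the force, the opening and the grip force at its end, in the units of the state.
- env.read_state(): the state, without advancing time (a new reading comes with each control period).
- env.snapshot(name): name is "side" or "top" or "wrist"; returns the picture (384x512x3 uint8, red, green, blue); there is no depth.
- env.calibration(name): a dict with "camera_matrix" (3x3 intrinsics, pixels), "k1" (the pictures are not rectified: a ray, as slopes to the right and down, at radius r is drawn at 1 + k1 r^2 times it, then the intrinsics apply), "R" (3x3) and "t" (3): a world point X has camera coordinates R X + t. Camera axes: x right, y down, z forward; pixel columns grow to the right and rows downward; lengths in m; the calibration is good to about 2 mm. A picture is of the moment at which its call begins: read the wrist's pose just before it. calibration takes no time and is no camera call; for the wrist camera it gives the pose at the moment of the call.
- env.hand_in(): hands the job in; it is judged then, once.
Trained networks look in the newest picture that a camera, given by its name, has taken for a name from the list of things; names that differ only in an ending like _2 or _b are one class to them, and where a whole thing is asked for, a point or a joint stands for the part that bears it (a point fixed in the world has none). Each returns a list of dicts, best first, with "score" (0 to 1); they miss things now and then, are a little off and sometimes report something else, mostly with a low value. They report only what shows in the picture. A call takes as long as a camera call.
- env.boxes_of(label, camera): "point" ([row, column] in pixels, amid what is visible of it).
- env.trace(label, camera): "mask" (384x512 bool, what is visible of it) and "point" ([row, column] in pixels, amid what is visible of it).
The state is a dict: "t": time; "joints": joint angles; "dq": joint speeds; "effort": joint torques, N m; "position": TCP position; "ee_rot": TCP orientation; "ft_force": force on the tool from outside, world axes, zero at the start; "wrist_torque": the same for the moment, N m; "opening": opening from 0.0 (shut) to 1.0 (fully open); "grasp_force": force on a finger pad.
Only numpy, scipy, OpenCV 4.12 (cv2) and the standard library are available. Lean on these libraries where they do the work, as an engineer would, in place of code of your own. Each camera call takes 0.05 s, during which the arm holds its last target. There are 200 camera calls.

## Working session

There is one attempt and no reset: what is moved stays moved. The work goes in short steps, Python scripts to look and compute and a tool call to move; the robot and the scene stay as the last step left them, time stands still between calls to the robot, and variables do not carry over. Pictures are saved under pics/ and viewed, at most 10 in all, crops included, and the job is handed in when it is done.

Besides the shell and the picture viewer there is one more tool, called by a JSON object that holds its "op" and its "data", one argument or row to a line. send_rows: Moves the arm, as the interface text tells. Its arguments: {"type":"object","properties":{"series":{"type":"array","items":{"type":"array","items":{"type":"number"}}},"squeeze":{"type":"number"}},"required":["series"]}

```bash
mkdir -p pics
cat > h.py <<'E'
import numpy as np, cv2
from cell import env
def ray(cam,pt,c=None):
    c=c or env.calibration(cam);K=np.array(c["camera_matrix"]);R=np.array(c["R"]);t=np.array(c["t"])
    d=np.array([(pt[1]-K[0,2])/K[0,0],(pt[0]-K[1,2])/K[1,1]]);u=d.copy()
    for _ in range(20): u=d/(1+c["k1"]*(u@u))
    return -R.T@t, R.T@np.array([u[0],u[1],1])
def onz(cam,pt,z,c=None):
    o,d=ray(cam,pt,c);return o+d*(z-o[2])/d[2]
def proj(cam,X,c=None):
    c=c or env.calibration(cam);K=np.array(c["camera_matrix"]);p=np.array(c["R"])@X+np.array(c["t"]);u=p[:2]/p[2]
    u=u*(1+c["k1"]*(u@u));return np.array([K[1,1]*u[1]+K[1,2],K[0,0]*u[0]+K[0,2]])
def tri(l):
    A=0;b=0
    for o,d in l:
        d=d/np.linalg.norm(d);P=np.eye(3)-np.outer(d,d);A=A+P;b=b+P@o
    return np.linalg.solve(A,b)
E
python3 - <<'E'
from h import *
for cam in("top","side"):
    im=env.snapshot(cam);cv2.imwrite(f"pics/{cam}0.png",cv2.resize(im[:,:,::-1],(800,600)))
    print(cam,"campos",ray(cam,(192,256))[0].round(2))
    for l in("trimmer","cutter_arm","safety_latch","latch_pivot","latch_tab","binder_clip","planter","tape_gun","click_pen"):
        r=env.boxes_of(l,cam)
        print(l,[(np.round(x["point"]).tolist(),round(x["score"],2),onz(cam,x["point"],.03).round(3).tolist()) for x in r[:2]])
E
```

```text
top campos [0.43 0.01 0.87]
trimmer [([174.0, 258.0], 0.93, [0.661, 0.051, 0.03]), ([221.0, 284.0], 0.56, [0.558, -0.029, 0.03])]
cutter_arm [([211.0, 311.0], 0.9, [0.593, -0.088, 0.03]), ([220.0, 284.0], 0.47, [0.56, -0.029, 0.03])]
safety_latch [([221.0, 284.0], 0.72, [0.558, -0.03, 0.03])]
latch_pivot [([223.0, 287.0], 0.57, [0.555, -0.037, 0.03])]
latch_tab [([221.0, 282.0], 0.68, [0.558, -0.024, 0.03])]
binder_clip [([218.0, 283.0], 0.32, [0.566, -0.026, 0.03])]
planter [([208.0, 143.0], 0.67, [0.531, 0.31, 0.03]), ([220.0, 283.0], 0.26, [0.56, -0.027, 0.03])]
tape_gun [([277.0, 358.0], 0.74, [0.458, -0.221, 0.03])]
click_pen [([198.0, 322.0], 0.71, [0.629, -0.111, 0.03])]
side campos [ 0.57 -0.54  0.78]
trimmer [([193.0, 288.0], 0.92, [0.662, 0.043, 0.03])]
cutter_arm [([193.0, 276.0], 0.8, [0.635, 0.044, 0.03])]
safety_latch [([219.0, 245.0], 0.65, [0.564, -0.022, 0.03])]
latch_pivot [([216.0, 248.0], 0.65, [0.571, -0.014, 0.03])]
latch_tab [([218.0, 244.0], 0.59, [0.56, -0.019, 0.03]), ([194.0, 275.0], 0.55, [0.632, 0.043, 0.03])]
binder_clip []
planter [([109.0, 226.0], 0.77, [0.525, 0.336, 0.03])]
tape_gun [([314.0, 192.0], 0.69, [0.459, -0.228, 0.03]), ([194.0, 276.0], 0.54, [0.635, 0.041, 0.03])]
click_pen [([260.0, 281.0], 0.86, [0.63, -0.126, 0.03])]
```

View pics/top0.png

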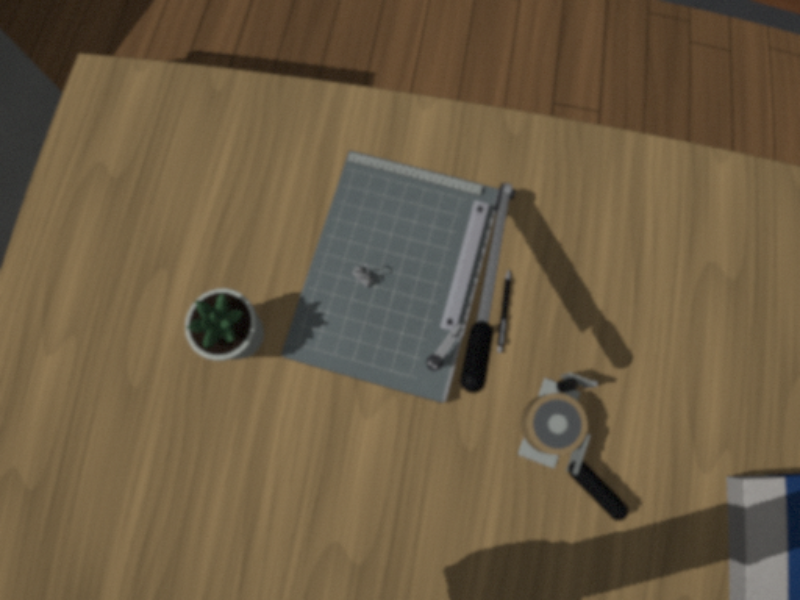

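View pics/side0.png

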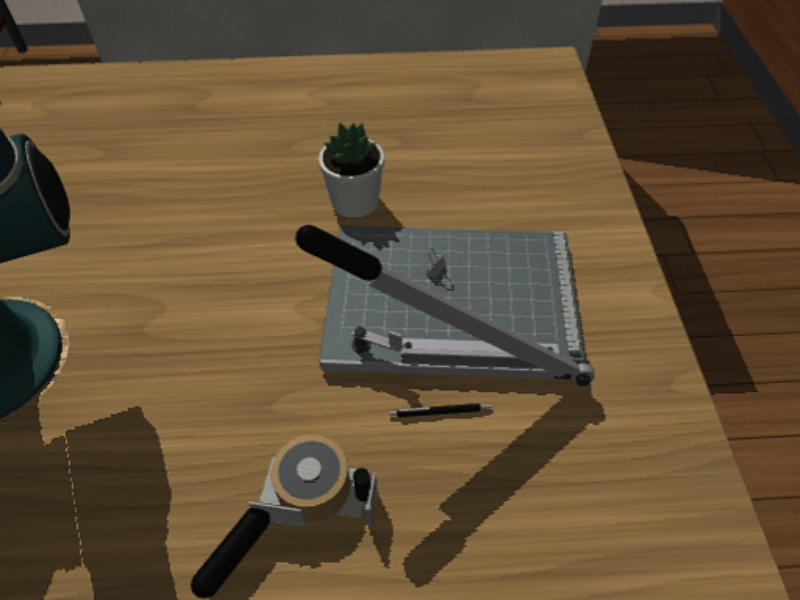

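Both views show the trimmer with its arm up. In the top view (800x600) the bolt is at about (507,188), the grip end at (474,385), the latch post at (433,362) and the tab at about (457,330). In the side view the post is at (361,333), the tab at (395,341) and the grip end at (308,237). I'll fit the pose to these.

```bash
cat > fit.py <<'E'
from h import *
from scipy.optimize import least_squares
def T(p,X): c,s=np.cos(p[2]),np.sin(p[2]);return np.array([p[0]+c*X[0]-s*X[1],p[1]+s*X[0]+c*X[1],X[2]])
def arm(p,d): a=p[3];return T(p,[.17-d*np.cos(a),-.14,.036+d*np.sin(a)])
def latch(p,r,z): a=p[4];return T(p,[-.125+r*np.cos(a),-.1-r*np.sin(a),z])
E
python3 - <<'E'
from fit import *
C={k:env.calibration(k) for k in("top","side")}
obs=[("top",lambda p:T(p,[.18,.13,.024]),(348,153)),("top",lambda p:T(p,[-.18,.13,.024]),(285,355)),("top",lambda p:T(p,[-.18,-.13,.024]),(445,402)),
("side",lambda p:T(p,[-.18,.13,.024]),(340,228)),("side",lambda p:T(p,[.18,.13,.024]),(563,232)),("side",lambda p:T(p,[-.18,-.13,.024]),(322,362)),
("top",lambda p:arm(p,0),(506,189)),("side",lambda p:arm(p,0),(583,374)),
("top",lambda p:arm(p,.42),(474,381)),("side",lambda p:arm(p,.42),(308,237)),
("top",lambda p:latch(p,0,.0575),(433,362)),("side",lambda p:latch(p,0,.0575),(361,331)),("side",lambda p:latch(p,.052,.0795),(395,334)),("top",lambda p:latch(p,.052,.0795),(458,328))]
f=lambda p:np.concatenate([proj(c,g(p),C[c])-np.array(u)[::-1]*.64 for c,g,u in obs])
r=least_squares(f,[.66,.05,-.2,.5,.2],loss="soft_l1");p=r.x
print(p.round(3),f(p).reshape(-1,2).round(1).tolist());np.save("p.npy",p)
print("grip",arm(p,.37),"bolt",arm(p,0),"post",latch(p,0,.0535),"tab",latch(p,.052,.0795),"edge dir",np.degrees(p[2]))
for a in(0,.25,.5,.75,1,1.25,1.5,1.571):
    q=p.copy();q[4]=a;print(a,latch(q,.052,.0795).round(3))
for a in(p[3],.4,.2,.1,0):
    q=p.copy();q[3]=a;print(a,arm(q,.37).round(3),arm(q,.39).round(3))
s=env.read_state();print(s["position"],s["ee_rot"],s["t"],s["ft_force"])
E
```

```text
[ 0.668  0.066 -0.095  0.639  0.367] [[-3.2, 0.4], [0.2, -2.5], [-0.5, 0.4], [-2.1, -0.9], [-0.9, 2.1], [0.3, -1.8], [0.7, 0.0], [-1.1, 0.3], [0.4, 1.0], [-3.4, -2.5], [-2.4, 2.5], [0.1, -0.4], [0.1, 0.5], [-0.4, 0.5]]
grip [ 0.52795141 -0.06082846  0.25659952] bolt [ 0.82365499 -0.08902851  0.036     ] post [ 0.53378478 -0.02120329  0.0535    ] tab [ 0.58032557 -0.04439714  0.0795    ] edge dir -5.447590039920006
0 [ 0.586 -0.026  0.08 ]
0.25 [ 0.583 -0.039  0.08 ]
0.5 [ 0.577 -0.05   0.08 ]
0.75 [ 0.568 -0.06   0.08 ]
1 [ 0.558 -0.067  0.08 ]
1.25 [ 0.545 -0.072  0.08 ]
1.5 [ 0.533 -0.073  0.08 ]
1.571 [ 0.529 -0.073  0.08 ]
0.6387780957151614 [ 0.528 -0.061  0.257] [ 0.512 -0.059  0.269]
0.4 [ 0.484 -0.057  0.18 ] [ 0.466 -0.055  0.188]
0.2 [ 0.463 -0.055  0.11 ] [ 0.443 -0.053  0.113]
0.1 [ 0.457 -0.054  0.073] [ 0.437 -0.052  0.075]
0 [ 0.455 -0.054  0.036] [ 0.435 -0.052  0.036]
[ 0.25897463 -0.62334081  0.23874985] [2.08234396e-05 9.80680558e-01 1.95616060e-01 5.40031591e-06] 1.0 [ 0.42003669  0.94202996 -0.38172404]
```

{"op": "send_rows", "data": {
  "series": [
    [1,0,5,9,0],
    [1,2.5,10,10,-5],
    [1,5,16,10,-10],
    [1,8,22,10,-15],
    [1,11,28,10,-20],
    [1,14,34,10,-24],
    [1,17,40,10,-28],
    [1,20,46,10,-28],
    [1,23,51,10,-28],
    [1,25.5,56.3,10,-28],
    [1,25.5,56.3,10,-28]
  ]
}}

```text
t: 2.38
position: [0.5148, -0.0576, 0.3389]
ee_rot: [-0.0, 0.999, -0.046, 0.0]
ft_force: [-1.2, 0.0, 0.1]
opening: 0.003
grasp_force: 0.0
```

Run:
```python
from fit import *
p=np.load("p.npy")
s=env.read_state();print(s["t"],s["position"],s["ee_rot"],s["ft_force"],s["opening"])
a=env.snapshot("side");b=env.snapshot("wrist")
cv2.imwrite("pics/1.png",np.hstack([cv2.resize(x[:,:,::-1],(400,300)) for x in(a,b)]))
for d in(.33,.37,.42): print(proj("wrist",arm(p,d))*.78)
```

```text
2.375 [ 0.51476256 -0.05764427  0.33893634] [-1.60294183e-04  9.98927021e-01 -4.63105195e-02  3.42114173e-04] [-1.15862769  0.04663862  0.0730088 ] 0.002679562947073787
[109.7232877 204.5823719]
[148.51889517 204.47535325]
[203.75082821 204.32454574]
```

View pics/1.png

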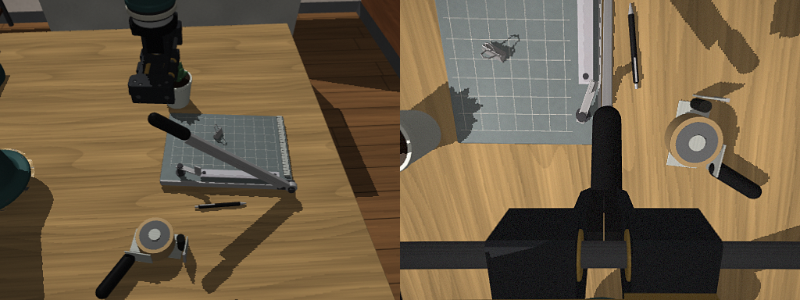

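{"op": "send_rows", "data": {
  "series": [
    [1,0.8,0,-3,0],
    [1,1.2,0,-5,0],
    [1,0.9,0,-6.3,0],
    [1,0.4,0,-7.7,0],
    [1,-0.5,0.1,-9.3,0],
    [1,-1.5,0.1,-11,0],
    [1,-2.5,0.2,-12.6,0],
    [1,-3.4,0.2,-14.2,0],
    [1,-4.2,0.3,-16,0],
    [1,-4.9,0.3,-17.7,0],
    [1,-5.4,0.4,-19.5,0],
    [1,-5.9,0.4,-21.4,0]
  ]
}}

```text
t: 3.98
position: [0.454, -0.0563, 0.1233]
ee_rot: [-0.0, 0.999, -0.047, -0.001]
ft_force: [1.0, 0.8, 1.3]
opening: 0.005
grasp_force: 1.0
```

{"op": "send_rows", "data": {
  "series": [
    [1,-0.3,0.1,-1.8,0],
    [1,-0.6,0.2,-3.5,0],
    [1,-0.8,0.2,-5,0],
    [1,-0.9,0.3,-6.3,0],
    [1,-0.9,0.3,-7.1,0],
    [1,-0.9,0.3,-7.5,0],
    [1,-0.9,0.3,-7.7,0]
  ]
}}

```text
t: 4.85
position: [0.4456, -0.0532, 0.0497]
ee_rot: [-0.0, 0.999, -0.047, -0.001]
ft_force: [-13.3, 1.0, 32.6]
opening: 0.001
grasp_force: 16.4
```

Run:
```python
from fit import *
s=env.read_state();print(s["t"],s["position"],s["ft_force"])
a=env.snapshot("side")
cv2.imwrite("pics/2.png",cv2.resize(a[:,:,::-1],(640,480)))
```

```text
4.85 [ 0.44557575 -0.05316796  0.04968006] [-13.34515976   1.01265482  32.56855234]
```

View pics/2.png

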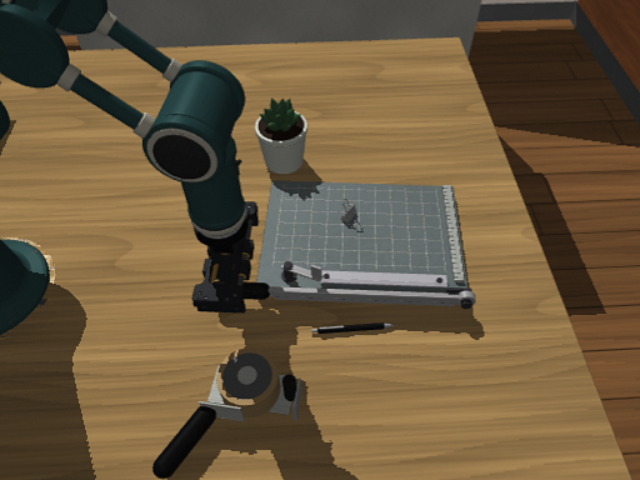

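The arm lies level, the force rose to 33 N at z=0.050, and the latch tab is still parked (640x480 view, about (317,271)). Next I'll back off and look at the latch up close.

{"op": "send_rows", "data": {
  "series": [
    [1,0,0,0.4,0],
    [1,0,0,0.4,0],
    [1,0,0,3,0],
    [1,0,0,8,0],
    [1,0,0,14,0],
    [1,2,0,17,0],
    [1,2,0,17,0]
  ]
}}

```text
t: 5.78
position: [0.469, -0.0536, 0.2207]
ee_rot: [0.0, 0.999, -0.047, 0.003]
ft_force: [-0.7, 0.8, -0.0]
opening: 0.002
grasp_force: 0.0
```

Run:
```python
from fit import *
p=np.load("p.npy");p[3]=0
s=env.read_state();print(s["t"],s["position"],s["ft_force"])
c=env.calibration("wrist");a=env.snapshot("wrist");b=a[:,:,::-1].copy()
for l,X in(("latch_pivot",latch(p,0,.0575)),("latch_tab",latch(p,.052,.0795))):
    q=proj("wrist",X,c);cv2.circle(b,(int(q[1]),int(q[0])),3,(0,0,255),1);print(l,q,X,[(x["point"],x["score"],onz("wrist",x["point"],X[2],c).round(3)) for x in env.boxes_of(l,"wrist")[:2]])
cv2.imwrite("pics/3.png",cv2.resize(b[0:300,130:430],(600,600)))
env.snapshot("side");env.snapshot("top")
L={}
for l in("latch_pivot","latch_tab"):
  for k in("side","top"):
    print(l,k,proj(k,latch(p,0 if "piv" in l else .052,.0535 if "piv" in l else .0795)),[(x["point"],round(x["score"],2)) for x in env.boxes_of(l,k)[:2]])
```

```text
5.775 [ 0.46897109 -0.05363932  0.22069745] [-0.72060342  0.78022624 -0.00463597]
latch_pivot [116.02758928 216.03236442] [ 0.53378478 -0.02120329  0.0575    ] [([88.4, 222.2], 0.73, array([ 0.557, -0.03 ,  0.057]))]
latch_tab [ 54.22439864 233.64588724] [ 0.58032557 -0.04439714  0.0795    ] [([88.7, 225.6], 0.95, array([ 0.555, -0.035,  0.08 ]))]
latch_pivot side [213.03450526 230.72491615] [([214.7, 245.2], 0.69)]
latch_pivot top [229.44682797 279.52566872] []
latch_tab side [213.81094155 253.32326871] [([218.6, 245.4], 0.54)]
latch_tab top [209.52866678 293.64463776] []
```

View pics/3.png

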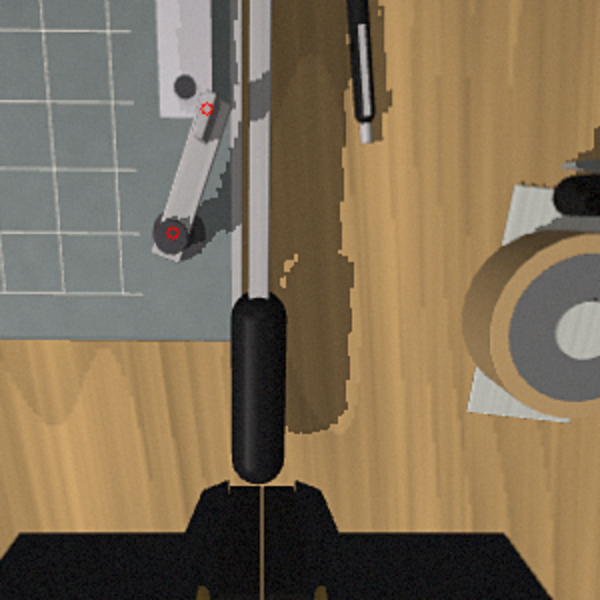

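The post marker sits exactly on the screw at (172,233), and the tab marker sits on the top of the tab at (207,107). The latch angle is about 0.37, so the fit is good. Next I'll go to the board side of the tab.

{"op": "send_rows", "data": {
  "series": [
    [1,4,1,0,10],
    [1,8,2,0,20],
    [1,12.3,3.2,0,30],
    [1,12.3,3.2,-2,40],
    [1,12.3,3.2,-5,50],
    [1,12.3,3.2,-8,60],
    [1,12.3,3.2,-11,69],
    [1,12.3,3.2,-14,69],
    [1,12.3,3.2,-15.7,69],
    [1,12.3,3.2,-15.7,69]
  ]
}}

```text
t: 7.48
position: [0.5876, -0.0212, 0.0591]
ee_rot: [-0.001, 0.85, 0.527, -0.001]
ft_force: [0.6, 0.0, -0.1]
opening: 0.004
grasp_force: 0.0
```

Run:
```python
from fit import *
p=np.load("p.npy")
s=env.read_state();P=np.array(s["position"]);print(s["t"],P,s["ee_rot"],s["ft_force"])
a=env.snapshot("side");cv2.imwrite("pics/4.png",cv2.resize(a[130:280,160:360,::-1],(800,600)))
for a in(.367,.5,.7,.9,1.1,1.3,1.45,1.571,1.62):
    b=p[2]-a;u=np.array([np.cos(b),np.sin(b)]);n=np.array([-u[1],u[0]])
    print(a,((latch(p,0,0)[:2]+.052*u+.0115*n-P[:2])*100).round(2),round(-np.degrees(a-.367)))
```

```text
7.475 [ 0.58763344 -0.02123543  0.05908568] [-0.00101974  0.85008129  0.52664868 -0.00138796] [ 0.57922541  0.04629854 -0.07797323]
0.367 [-0.22 -1.29] 0
0.5 [-0.43 -1.96] -8
0.7 [-0.92 -2.9 ] -19
0.9 [-1.59 -3.73] -31
1.1 [-2.41 -4.41] -42
1.3 [-3.34 -4.92] -53
1.45 [-4.1  -5.17] -62
1.571 [-4.73 -5.28] -69
1.62 [-4.99 -5.31] -72
```

View pics/4.png

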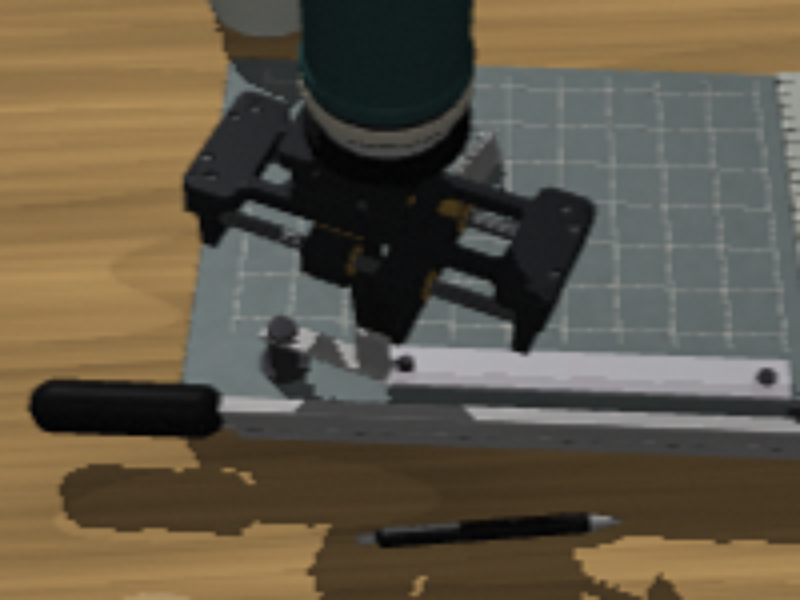

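The fingertip is behind the tab (tab at about (375,355), fingers at (395,320)) and nothing is touching. Now I'll sweep along the latch's arc.

{"op": "send_rows", "data": {
  "series": [
    [1,-0.1,-0.7,0.4,0],
    [1,-0.22,-1.3,0.4,0],
    [1,-0.4,-2,0.4,-8],
    [1,-0.65,-2.45,0.4,-13],
    [1,-0.92,-2.9,0.4,-19],
    [1,-1.25,-3.3,0.4,-25],
    [1,-1.6,-3.73,0.4,-31],
    [1,-2,-4.1,0.4,-36],
    [1,-2.4,-4.4,0.4,-42],
    [1,-2.9,-4.7,0.4,-48],
    [1,-3.3,-4.9,0.4,-53]
  ]
}}

```text
t: 8.9
position: [0.557, -0.0713, 0.0661]
ee_rot: [0.001, 0.996, 0.09, 0.002]
ft_force: [1.4, -0.9, 0.3]
opening: 0.008
grasp_force: 0.4
```

{"op": "send_rows", "data": {
  "series": [
    [1,-0.4,-0.1,0,-5],
    [1,-0.8,-0.25,0,-9],
    [1,-1.1,-0.3,0,-12],
    [1,-1.45,-0.35,0,-16],
    [1,-1.7,-0.35,0,-16],
    [1,-1.9,-0.35,0,-16],
    [1,-1.9,-0.35,0,-16]
  ]
}}

```text
t: 9.78
position: [0.5389, -0.0744, 0.0658]
ee_rot: [0.0, 0.999, -0.047, 0.002]
ft_force: [4.2, -1.4, 1.4]
opening: 0.003
grasp_force: 2.5
```

Run:
```python
from fit import *
s=env.read_state();print(s["t"],s["position"],s["ft_force"])
a=env.snapshot("side");cv2.imwrite("pics/5.png",cv2.resize(a[130:280,160:360,::-1],(800,600)))
```

```text
9.775 [ 0.53893517 -0.07440008  0.06583505] [ 4.22768894 -1.35556565  1.38077537]
```

View pics/5.png

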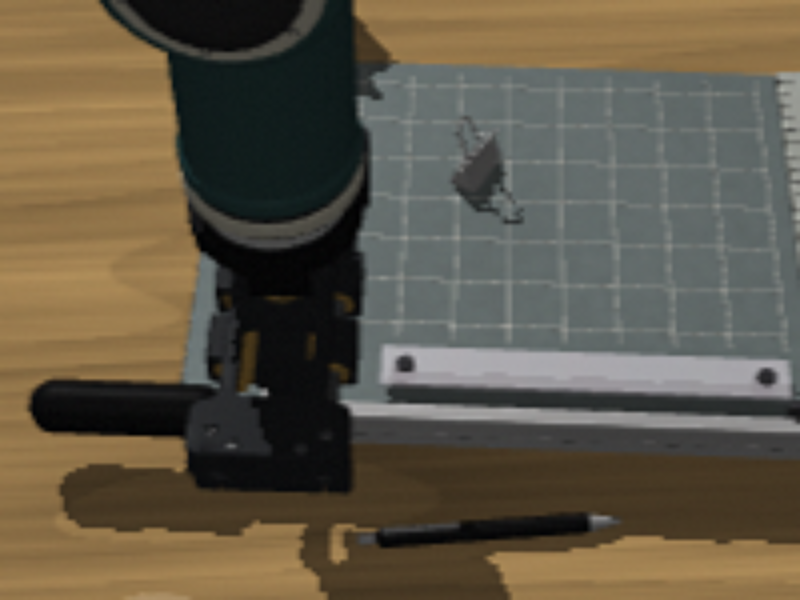

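The force rises right where the stop should be (x≈0.539), and the trimmer hasn't shifted. One last small push, then I'll back off along +x, rise and look.

{"op": "send_rows", "data": {
  "series": [
    [1,-0.3,0,0,0],
    [1,-0.5,0,0,0],
    [1,-0.5,0,0,0],
    [1,0.8,0,0,0],
    [1,2,0,0,0],
    [1,2,0,3,0],
    [1,2,0,8,0],
    [1,-3,0,13,0],
    [1,-7,0,18,0],
    [1,-7,0,18,0],
    [1,-7,0,18,0]
  ]
}}

```text
t: 11.2
position: [0.4672, -0.0738, 0.2448]
ee_rot: [0.0, 0.999, -0.047, 0.0]
ft_force: [0.1, -0.5, -0.3]
opening: 0.003
grasp_force: 0.0
```

Run:
```python
from fit import *
p=np.load("p.npy")
s=env.read_state();print(s["t"],s["position"],s["ft_force"])
c=env.calibration("wrist");b=env.snapshot("wrist")[:,:,::-1].copy();p[4]=1.571
for X in(latch(p,0,.0575),latch(p,.052,.0795)):
    q=proj("wrist",X,c);cv2.circle(b,(int(q[1]),int(q[0])),3,(0,0,255),1)
cv2.imwrite("pics/6.png",cv2.resize(b[0:300,130:430],(600,600)))
```

```text
11.2 [ 0.46719918 -0.07384078  0.24483509] [ 0.1434494  -0.54512993 -0.32038766]
```

View pics/6.png

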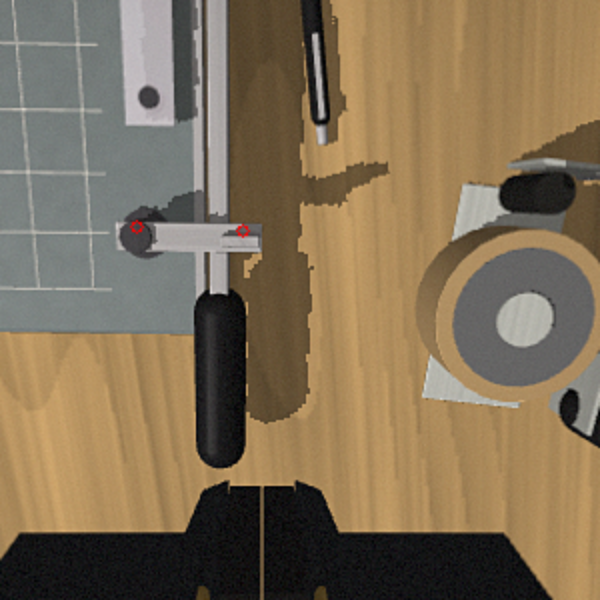

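The latch bar lies square across the lowered arm: post at (137,232), tab at (240,240). The hand is clear and the trimmer is only a few mm from where it stood.

```bash
python3 -c "
from cell import env
print(env.hand_in())"
```

```text
the job is handed in; nothing more can be done
None
```

The arm is fully down and the latch is turned square across it to its stop. The trimmer moved only about 5 mm by my estimate, the hand is clear, and the job is handed in; no verdict was returned.

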